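# Hang the T-handle driver back between its neighbours

## Robot

A 6-joint arm with a two-finger parallel gripper is mounted at the origin on a cart in front of the work surface, level with it; the furniture and walls round the work are solid. World frame = base frame: x ahead of the robot, y to its left, z up, the work surface at z = 0. Lengths are in mm, angles in degrees, forces in N, time in s.
With the tool pointing down it reaches from about 300 to 850 mm from the base axis. Payload 4.2 kg.
Tool frame: the origin (TCP) lies between the finger pads; the fingertips stand 11 mm ahead of it and the grasp point (between the pads) lies 8 mm behind it (env.tips_ahead is the distance from the TCP to the fingertips, in mm); z points along the fingers, y is the line along which they close (so a half turn about z gives the same grasp; the last joint's range is limited). The gripper opens to 91 mm and grips with 3 to 60 N. Pads are 32 mm wide; open, the fingers measure 118 mm over their backs; the gripper's body (76 mm by 178 mm) begins 60 mm behind the grasp point.
Start: joints at [63.025, 18.312, 89.639, -0, 72.044, -1.146], TCP at [250.525, 517.574, 193.676] pointing down, gripper open.
Joint ranges: [-177.97, 177.97], [-48.28, 115.42], [12.27, 149.76], [-77.06, 257.06], [2.81, 150.46], [-146.56, 146.56]. Speed limits (degrees/s): [147.25, 147.25, 180, 180, 180, 180].

## Interface

Orientations are given as [roll, pitch, yaw] about the fixed x, y, z axes, in that order (R = Rz(yaw) Ry(pitch) Rx(roll)).
In Python, from workcell import env, cams gives the robot as it stands.
- The arm moves only by the tool step_arm, never from a script. Its arguments are lists of equal length, an entry for each row: "linear": the shift along the tool's x, y, z in units of 30 cm (1.0 is 30 cm), a list of three; "turn": the turn about the tool's z in units of 360 degrees (1.0 is 360 degrees). In form: {"linear": [[tx, ty, tz], ...], "turn": [turn, ...]}. A call has 1 to 20 rows; each row is the pose to reach, as a shift and turn from the pose commanded when the call began, along the tool's axes at that moment, turning the shorter way round; what a row does not reach only later rows make up. A row lasts 1/8 s, in which the tool goes at most 62.5 mm and 10.7 degrees, less where a joint would pass 70% of its speed; a pose out of reach is approached as far as the arm can. A call with a number of a shift or a turn outside -1 to 1 is refused whole. A call with a gripper value outside its range is refused whole. "fingers" is the closure, from -1 (fully open) to 1 (shut), so that 0 is half open, set as the call begins (left out, the last holds). The fingers move at their own pace and stop on an object; "force" is the grip in N (left out, the last holds). Time passes only in rows, so rows that repeat a pose let the fingers close. It gives the time, the measured TCP pose, the force, the opening and the grip force at its end, in the units of the state.
- env.state(): the state, without advancing time (a new reading comes with each control period).
- cams.grab_frame(name): name is "scene" or "top" or "wrist"; returns a dict with "color" (420x560x3 uint8, blue, green, red), "fx", "fy", "cx", "cy" (pixels), "extrinsics" (4x4, takes a point from camera to world coordinates); the wrist camera has in their place "tool_from_camera" (4x4, takes a point from camera to tool coordinates, whose origin is the TCP and whose axes are the flange's). Camera axes: x right, y down, z forward; pixel columns grow to the right and rows downward; lengths in mm; the calibration is good to about 2 mm. The wrist camera is an equidistant fisheye: a pixel r from the principal point sees the ray r / f radians off the axis. A picture is of the moment at which its call begins: read the wrist's pose just before it. There is no depth.
- env.job_done(): hands the job in; it is judged then, once.
The state is a dict: "time_s": time; "qpos": joint angles; "qvel": joint speeds; "effort": joint torques, N m; "ee_pos": TCP position; "ee_rot": TCP orientation; "force": force on the tool from outside, world axes, zero at the start; "torque": the same for the moment, N m; "gripper_width": finger opening in mm; "gripper_force": force on a finger pad.
Only numpy, scipy, OpenCV 4.12 (cv2) and the standard library are available. Lean on these libraries where they do the work, as an engineer would, in place of code of your own. Each camera call takes 0.05 s, during which the arm holds its last target. There are 200 camera calls.

## Task

Lift the yellow T-handle socket driver out of the wooden block and hang it on the free middle hook of the tool rack, handle parallel to its red and blue neighbours and dropped fully down into the hook's saddle, then let go. Bring it in from the front without knocking the neighbours; the middle hook is adjustable and set deeper than its neighbours, so find its saddle by feel, setting the handle lightly on the prongs and sliding it along gently - never load the rack with more than about 20 N. Leave the other things on the desk alone.

Things in the scene. Friction and masses are not known exactly. Their poses are not given: they have to be found in the camera images.
- driver: Loose yellow T-handle socket driver, 0.09-0.18 kg, upright. Origin: centre of the handle's underside, z up. Handle bar 56 mm long (y) x 15 thick (x) x 30 tall (z 0 to +30 mm). Below: shank 7 mm diameter to z -65, then socket end 17 mm diameter to z -85. Grasp across the 15 mm from above, fingertips 8 mm or more above the underside to clear the hook. Either way round is good.
- block: Fixed wooden block 85 x 85 x 50 mm, place and yaw vary; origin: centre of its underside. The driver's socket end stands in its middle hole (18.5 mm wide, 40 mm deep); lift it over 42 mm straight up to be free.
- rack: Fixed grey tool rack, place and yaw vary. Origin: on the desk, on the row line (the line through the outer hooks' saddles), mid-row; x from the open front to the rear, y along the row, z up. Three hooks at y +62, 0, -62 mm, each a fork of two level prongs pointing to -x, tops 130 mm above the desk, 13 mm gap between (y -6.5 to +6.5), 25 mm over both. Clamps and beam behind x = +83 mm, up to 140 mm high.
- saddle_line (a point): Where the row line crosses the free middle hook, at prong-top height, rack axes. The middle hook is adjustable: its saddle's centre is 4 to 36 mm behind this point (rack +x), unmeasured, clamped firmly. Saddle: notch across both prong tops, 18 mm along x, 7 mm deep, square walls; flat tops before and behind. Handle underside seated: 122-123 mm above the desk; on the flat tops: 128-130 mm.
- hook_mouth (a point): Front end of an outer hook if it stood mid-row, 59 mm before the row line, prong-top height; the real middle hook's end is 4 to 36 mm behind it. Each prong ends in an upturned lip 4 mm long, 5 mm above the tops, with flared guides to 12 mm before the lip's centre. The socket cannot pass down between the prongs: bring the shank in from the front, handle underside above the lip.
- hook_hinge (a point): Point 60 mm behind the row line; the root of the middle hook's sprung arm is 4 to 36 mm behind it, always 60 mm behind the saddle. The arm gives downward about 3 N per mm at the saddle, softer nearer its front end. Slid along the flat under 3 to 5 N, the handle drops into the saddle, whose far wall then stops the slide.
- red_driver: Driver of the same shape and size with a red handle, hanging loose on a rigid outer hook (at rack y = +62 or -62 mm); 6 mm free between its handle and the yellow one when all hang. Origin and axes as for the yellow driver.
- blue_driver: The same with a blue handle, on the other outer hook.
- glasses: Black-framed glasses on the desk at the left, 136 x 130 x 38 mm, bystander. Origin: centre of the underside.
- loupe: Folding loupe on the desk at the left, 26 x 34 x 16 mm, bystander. Origin: centre of the underside.
- pin_jar: Jar with a black screw lid at the right, 44 mm in diameter x 48 mm, bystander. Origin: centre of the underside.

How it is judged (in metres and radians):
On the way, in this order (a step that is already met when the one before it is completed fails the run):
1. the yellow driver is lifted clear out of the block (z of driver in the frame of block above 0.137 m and contact force between driver and block below 0.05 N), for 0.1 s.
2. its shank is between the prongs of the middle hook and the handle bears on the hook (x of driver in the frame of rack between -0.05 and 0.05 m and y of driver in the frame of rack between -0.005 and 0.005 m and z of driver in the frame of rack between 0.112 and 0.136 m and contact force between driver and rack above 0.5 N), for 0.1 s.
At the end, for the whole second after the job is handed in: yellow driver released, at rest on the middle hook, handle in the saddle: underside 115-126.2 mm up, 0-40 mm behind the row line, rack y within 5 mm of 0, upright within 0.1 rad, parallel to the row within 0.14 rad; red and blue still hang, underside over 118 mm up, upright within 0.1 rad (x of driver in the frame of rack between 0 and 0.04 m and y of driver in the frame of rack between -0.005 and 0.005 m and z of driver in the frame of rack between 0.115 and 0.1262 m and angle between each of driver, red_driver, blue_driver's own z axis and vertical below 0.1 rad and angle between the y axis of driver and the y axis of rack, either way round below 0.14 rad and linear speed of driver below 0.02 m/s and angular speed of driver below 0.2 rad/s and height (world z) of each of red_driver, blue_driver above 0.118 m); the robot touches nothing.
It fails at once if the rack is loaded by the driver with more than 25 N (contact force between driver and rack above 25 N).
It fails at once if the robot pushes on the rack with more than 25 N (contact force between any of the arm, the fingers and rack above 25 N).
It fails at once if a neighbouring driver is knocked: shifted more than 6 mm, tilted more than 0.15 rad or pushed with more than 5 N (distance of any of red_driver, blue_driver from where it was at the start of the episode above 0.006 m or angle between any of red_driver, blue_driver's own z axis and vertical above 0.15 rad or contact force between any of red_driver, blue_driver and driver above 5 N or contact force between any of red_driver, blue_driver and the arm above 5 N or contact force between any of red_driver, blue_driver and the fingers above 5 N).
It fails at once if a bystander (glasses, loupe, jar) is moved more than 15 mm (distance of any of glasses, loupe, pin_jar from where it was at the start of the episode above 0.015 m).
It also fails if it takes over 72 s, if anything falls off the work surface, if the arm or the gripper's body presses on something with over 40 N, if the wrist force passes 120 N, or if a joint passes its speed limit or range.

## Working session

There is one attempt and no reset: what is moved stays moved. The work goes in short steps, Python scripts to look and compute and a tool call to move; the robot and the scene stay as the last step left them, time stands still between calls to the robot, and variables do not carry over. Pictures are saved under pics/ and viewed, at most 11 in all, crops included, and the job is handed in when it is done.

Besides the shell and the picture viewer there is one more tool, called after "Emit:" as name(argument=value, ...) on one line, values as JSON. step_arm: Moves the arm, as the interface text tells. Its arguments: {"type":"object","properties":{"linear":{"type":"array"},"turn":{"type":"array"},"fingers":{"type":"number"},"force":{"type":"number"}},"required":["linear","turn"]}

```bash
mkdir -p pics; ls
cat > h.py <<'E'
import numpy as np, cv2
from workcell import env, cams
def ray(f,uv):
    d=np.array([(uv[0]-f["cx"])/f["fx"],(uv[1]-f["cy"])/f["fy"],1.]); E=np.array(f["extrinsics"])
    return E[:3,3],E[:3,:3]@d
def plane(f,uv,z):
    o,d=ray(f,uv); return o+d*(z-o[2])/d[2]
E
python3 - <<'E'
from h import *
print(env.state())
for n in("scene","top"):
    f=cams.grab_frame(n); cv2.imwrite(f"pics/{n}0.png",f["color"]); np.save(n,f,allow_pickle=True)
    print(n,f["fx"],f["cx"],f["cy"],np.array(f["extrinsics"]).round(3).tolist())
E
```

```text
pics
{'time_s': 0.0, 'qpos': array([ 6.30257804e+01,  1.83502993e+01,  8.97058258e+01, -5.10723432e-04,
        7.20422867e+01, -1.14359809e+00]), 'qvel': array([-0.03867593, -0.00850987, -0.01007572,  0.02807516,  0.00347174,
        0.14483046]), 'effort': array([ 1.34258138e-03, -4.12469029e+01, -2.31977302e+01,  7.26706395e-02,
        4.58222092e-02, -1.45731719e-04]), 'ee_pos': array([250.27562795, 517.08709951, 192.83767966]), 'ee_rot': array([-1.79901598e+02, -1.47864951e-03,  1.54169535e+02]), 'force': array([-0.1678406 ,  0.36918073, -0.31633597]), 'torque': array([0.07034535, 0.02822765, 0.01687819]), 'gripper_force': 0.0, 'gripper_width': 91.61426242788826}
scene 515.9923942210801 279.03485173920865 205.66859085713577 [[0.446, -0.681, 0.581, -315.125], [-0.895, -0.345, 0.282, -443.167], [0.008, -0.646, -0.763, 1255.377], [0.0, 0.0, 0.0, 1.0]]
top 449.4989636823747 278.4112825907144 211.49494426280322 [[0.008, -0.991, 0.136, 365.191], [-1.0, -0.011, -0.018, 15.707], [0.019, -0.136, -0.991, 1449.515], [0.0, 0.0, 0.0, 1.0]]
```

View pics/scene0.png

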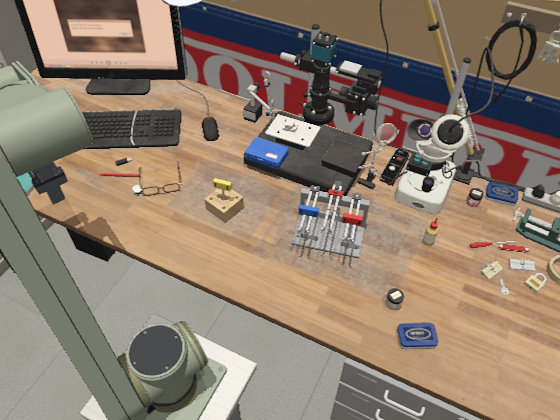

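View pics/top0.png

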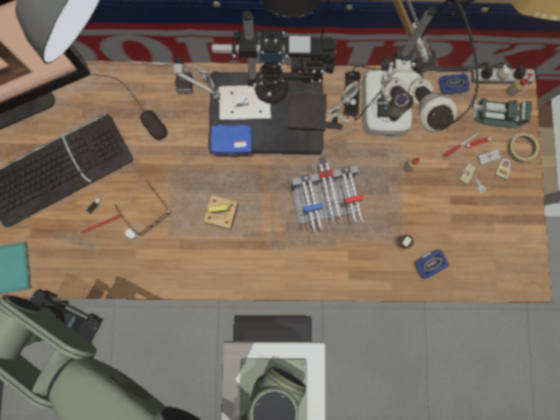

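Scene view: block with the yellow handle at (222,185), rack around (330,220) with blue at (309,211) and red at (352,219). In the top view, yellow is at (219,209), blue (313,208) and red (353,199), and the rack's open front faces the robot.

Run:
```python
from h import *
F={n:np.load(n+".npy",allow_pickle=True).item() for n in("scene","top")}
R={"scene":{"y":(205,170,240,195),"b":(295,200,325,222),"r":(338,208,368,228)},"top":{"y":(203,200,235,217),"b":(298,202,328,216),"r":(340,192,368,206)}}
H={"y":(18,38),"b":(100,130),"r":(0,8)}
res={}
for n,f in F.items():
    hsv=cv2.cvtColor(f["color"],cv2.COLOR_BGR2HSV)
    for k,(a,b,c,d) in R[n].items():
        h=hsv[b:d,a:c]; m=((h[...,0]>=H[k][0])&(h[...,0]<=H[k][1])|((k=="r")&(h[...,0]>172)))&(h[...,1]>(185 if k=="y" else 130))&(h[...,2]>70)
        nn,l,st,ce=cv2.connectedComponentsWithStats(m.astype(np.uint8)); i=1+np.argmax(st[1:,4])
        ys,xs=np.nonzero(l==i); rect=cv2.minAreaRect(np.c_[xs+a,ys+b].astype(np.float32))
        res[n,k]=ce[i]+[a,b]; print(n,k,res[n,k].round(1),st[i,4],np.round(rect[0],1),np.round(rect[1],1),round(rect[2]))
        # axis via PCA projected at plane
        P=np.array([plane(f,(x+a,y+b),145 if k!="y" else 125)[:2] for x,y in zip(xs,ys)])
        w,v=np.linalg.eigh(np.cov(P.T)); print("  axis deg",np.degrees(np.arctan2(v[1,1],v[0,1]))%180,"len",np.ptp((P-P.mean(0))@v[:,1]),P.mean(0).round(1))
for k in "ybr":
    (o1,d1),(o2,d2)=[ray(F[n],res[n,k]) for n in("scene","top")]
    A=np.c_[d1,-d2]; t=np.linalg.lstsq(A,o2-o1,rcond=None)[0]; p,q=o1+d1*t[0],o2+d2*t[1]
    print(k,((p+q)/2).round(1),np.linalg.norm(p-q).round(1))
a=cv2.resize(F["top"]["color"][150:240,190:375],None,fx=4.2,fy=4.2,interpolation=cv2.INTER_CUBIC)[:300]
a=cv2.resize(F["top"]["color"][155:235,195:375],(790,351),interpolation=cv2.INTER_CUBIC)
b=cv2.resize(F["scene"]["color"][170:260,280:385],(290,248),interpolation=cv2.INTER_CUBIC)
c=cv2.resize(F["scene"]["color"][165:225,195:255],(248,248),interpolation=cv2.INTER_CUBIC)
im=np.zeros((600,790,3),np.uint8); im[:351]=a; im[351:599,:290]=b; im[351:599,300:548]=c
cv2.imwrite("pics/z.png",im)
```

```text
Traceback (most recent call last):
ValueError: attempt to get argmax of an empty sequence
```

```bash
cat > m.py <<'E'
from h import *
F={n:np.load(n+".npy",allow_pickle=True).item() for n in("scene","top")}
R={"scene":{"y":(205,170,240,195),"b":(295,200,325,222),"r":(338,208,368,228)},"top":{"y":(203,200,235,217),"b":(298,202,328,216),"r":(340,192,368,206)}}
res={}
for n,f in F.items():
    lab=cv2.cvtColor(f["color"],cv2.COLOR_BGR2LAB).astype(int)
    for k,(a,b,c,d) in R[n].items():
        h=lab[b:d,a:c]; s={"y":h[...,2]-128,"b":128-h[...,2],"r":h[...,1]-128}[k]
        m=s>0.6*np.percentile(s,97)
        nn,l,st,ce=cv2.connectedComponentsWithStats(m.astype(np.uint8)); i=1+np.argmax(st[1:,4])
        ys,xs=np.nonzero(l==i)
        res[n,k]=ce[i]+[a,b]
        P=np.array([plane(f,(x+a,y+b),145 if k!="y" else 120)[:2] for x,y in zip(xs,ys)])
        w,v=np.linalg.eigh(np.cov(P.T)); print(n,k,res[n,k].round(1),st[i],s.max(),"axis deg",(np.degrees(np.arctan2(v[1,1],v[0,1]))%180).round(1),"len",np.ptp((P-P.mean(0))@v[:,1]).round(1),P.mean(0).round(1))
for k in "ybr":
    (o1,d1),(o2,d2)=[ray(F[n],res[n,k]) for n in("scene","top")]
    A=np.c_[d1,-d2]; t=np.linalg.lstsq(A,o2-o1,rcond=None)[0]; p,q=o1+d1*t[0],o2+d2*t[1]
    print(k,((p+q)/2).round(1),np.linalg.norm(p-q).round(1))
a=cv2.resize(F["top"]["color"][155:235,195:375],(790,351),interpolation=cv2.INTER_CUBIC)
b=cv2.resize(F["scene"]["color"][170:260,280:385],(290,248),interpolation=cv2.INTER_CUBIC)
c=cv2.resize(F["scene"]["color"][165:225,195:255],(248,248),interpolation=cv2.INTER_CUBIC)
im=np.zeros((600,790,3),np.uint8); im[:351]=a; im[351:599,:290]=b; im[351:599,300:548]=c
cv2.imwrite("pics/z.png",im)
E
python3 m.py
```

```text
scene y [221.7 183.7] [  8   8  19  13 158] 54 axis deg 84.8 len 69.0 [549.3 167.9]
scene b [308.  209.6] [  4   4  20  12 150] 49 axis deg 104.0 len 54.7 [ 554.6 -111.1]
scene r [351.9 218.1] [  5   5  20  12 147] 61 axis deg 104.8 len 53.6 [ 581.3 -232.4]
top y [217.4 207.8] [  5   4  20   9 132] 46 axis deg 99.1 len 58.3 [557.3 173.6]
top b [312.6 207.2] [ 6  2 19  8 93] 39 axis deg 102.4 len 55.1 [ 558.4 -108.3]
top r [354.1 198.5] [ 5  3 19  8 88] 47 axis deg 103.1 len 55.7 [ 585.7 -230.9]
y [559.2 175.  106.8] 0.3
b [ 559.5 -109.1  138.5] 0.4
r [ 586.5 -231.7  139. ] 0.9
```

View pics/z.png

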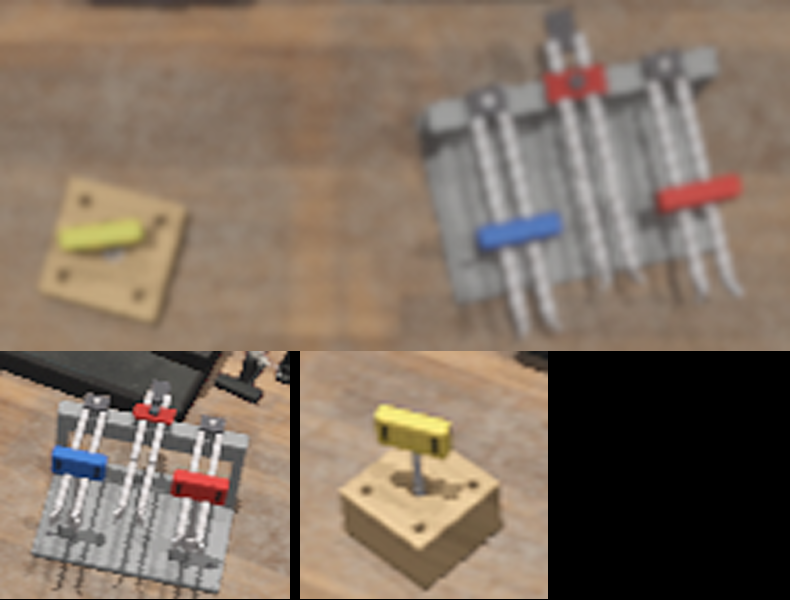

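Top zoom: yellow handle on the block at (102,236), blue at (520,232), red at (699,193). The free middle hook lies between them with its red clamp at (575,82), and its prongs end near (620,275). Rack yaw comes out near 12.5°, with mid-row near (573,-170).

Emit:
step_arm(linear=[[-0.7,-0.3,-0.2],[-0.7,-0.3,-0.2],[-0.7,-0.3,-0.2],[-0.7,-0.3,-0.2],[-0.7,-0.3,-0.2],[-0.7,-0.3,-0.2]], turn=[0.158,0.158,0.158,0.158,0.158,0.158], fingers=-0.1)

```text
time_s: 0.85
ee_pos: [400.7, 344.2, 253.4]
ee_rot: [-180.0, 0.0, 97.0]
force: [-0.2, -0.1, -1.0]
gripper_width: 50.2
gripper_force: 0.0
```

```bash
cat >> h.py <<'E'
from scipy.spatial.transform import Rotation
def go(p,yaw=None,s=None):
    s=s or env.state(); R=Rotation.from_euler("xyz",s["ee_rot"],degrees=True).as_matrix()
    print("now",s["time_s"],s["ee_pos"].round(2),s["ee_rot"].round(2),"F",s["force"].round(2),"w",round(s["gripper_width"],1),"gf",round(s["gripper_force"],1))
    print("linear",(R.T@(np.array(p)-s["ee_pos"])/300).round(4),"turn",None if yaw is None else round((s["ee_rot"][2]-yaw)/360,4))
def wrist(name):
    s=env.state(); f=cams.grab_frame("wrist"); cv2.imwrite(f"pics/{name}.png",f["color"]); np.save(name,dict(f,s=s),allow_pickle=True)
def wray(f,uv):
    s=f["s"]; T=np.eye(4); T[:3,:3]=Rotation.from_euler("xyz",s["ee_rot"],degrees=True).as_matrix(); T[:3,3]=s["ee_pos"]
    E=T@np.array(f["tool_from_camera"]); x,y=(uv[0]-f["cx"])/f["fx"],(uv[1]-f["cy"])/f["fy"]; r=np.hypot(x,y)
    d=np.array([x,y,0])*(np.sin(r)/r if r>0 else 1); d[2]=np.cos(r); return E[:3,3],E[:3,:3]@d
def wplane(f,uv,z):
    o,d=wray(f,uv); return o+d*(z-o[2])/d[2]
E
python3 -c "
from h import *
go((559,175,230),97)"
```

```text
now 0.85 [400.71 344.2  253.42] [-1.7997e+02  1.0000e-02  9.7040e+01] F [-0.24 -0.08 -0.96] w 50.2 gf 0.0
linear [-0.6244  0.4545  0.0779] turn 0.0001
```

Emit:
step_arm(linear=[[-0.3,0.22,0.04],[-0.625,0.455,0.08],[-0.625,0.455,0.08],[-0.625,0.455,0.08],[-0.625,0.455,0.08],[-0.625,0.455,0.08],[-0.625,0.455,0.08]], turn=[0,0,0,0,0,0,0])

```text
time_s: 1.72
ee_pos: [558.7, 177.4, 229.8]
ee_rot: [-180.0, -0.0, 97.4]
force: [-0.9, -0.3, 0.3]
gripper_width: 50.2
gripper_force: 0.0
```

```bash
python3 -c "
from h import *
wrist('w1'); go((559,175,115),97)
f=np.load('w1.npy',allow_pickle=True).item(); print(f['fx'],f['cx'],f['cy'],np.round(f['tool_from_camera'],3).tolist())"
```

```text
now 1.775 [558.79 177.49 229.96] [ 1.7999e+02 -2.0000e-02  9.7390e+01] F [-1.    0.66  0.23] w 50.1 gf 0.0
linear [-0.0085 -0.0005  0.3832] turn 0.0011
325.19226210127806 272.9366044328797 209.27096116008397 [[-0.0, -0.971, -0.238, 66.154], [1.0, -0.0, -0.0, -0.326], [0.0, -0.238, 0.971, -191.229], [0.0, 0.0, 0.0, 1.0]]
```

View pics/w1.png

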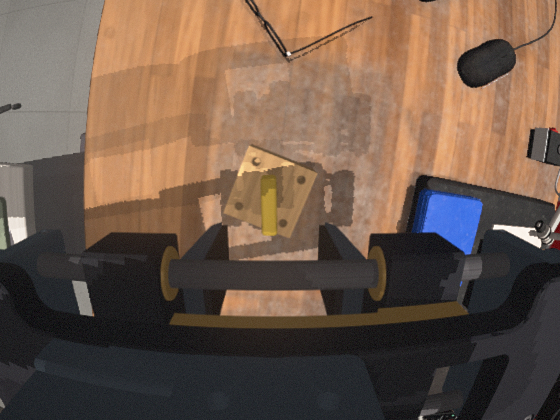

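The wrist view shows the handle upright from (268,175) to (270,235) between the fingers, well aligned.

```bash
cat > wm.py <<'E'
from h import *
f=np.load('w1.npy',allow_pickle=True).item()
hsv=cv2.cvtColor(f["color"],cv2.COLOR_BGR2HSV)
m=((hsv[...,0]>22)&(hsv[...,0]<34)&(hsv[...,1]>170)&(hsv[...,2]>90)).astype(np.uint8); m[:150]=0; m[250:]=0;m[:,:235]=0;m[:,310:]=0
n,l,st,ce=cv2.connectedComponentsWithStats(m); i=1+np.argmax(st[1:,4]); print(st[i])
ys,xs=np.nonzero(l==i)
for y in range(ys.min(),ys.max()+1,5):
    r=xs[ys==y]; print(y,r.min(),r.max(),wplane(f,(r.min(),y),125).round(1)[:2],wplane(f,(r.max()+1,y),125).round(1)[:2])
E
python3 wm.py
```

```text
[270 184   1   1   1]
184 270 270 [553.3 194.6] [554.2 194.8]
```

```bash
sed -i 's/^m=.*/b=f["color"].astype(int); m=((b[...,1]-b[...,0]>75)\&(b[...,2]-b[...,1]<35)).astype(np.uint8); m[:150]=0; m[250:]=0;m[:,:235]=0;m[:,310:]=0/' wm.py; python3 wm.py; python3 -c "
from h import *
c=np.load('w1.npy',allow_pickle=True).item()['color']; print(c[185,262:276].tolist(),c[215,262:276].tolist(),c[228,258:280].tolist())"
```

```text
[262 189  15  44 435]
189 268 275 [552.1 189.8] [559.4 190.7]
194 266 274 [550.8 184.9] [559.1 185.9]
199 262 274 [547.7 179.7] [559.7 181.2]
204 262 274 [548.3 174.9] [560.3 176.5]
209 262 275 [548.9 170.2] [561.9 171.8]
214 262 275 [549.5 165.4] [562.5 167. ]
219 262 275 [550.1 160.5] [563.2 162.2]
224 263 275 [551.6 155.7] [563.8 157.3]
229 263 275 [552.2 150.8] [564.5 152.4]
[[41, 102, 129], [44, 108, 136], [48, 114, 139], [47, 111, 135], [45, 110, 135], [46, 109, 136], [49, 115, 138], [46, 109, 137], [47, 112, 138], [40, 107, 134], [44, 108, 137], [38, 106, 131], [38, 106, 128], [41, 100, 124]] [[50, 127, 157], [56, 142, 174], [58, 145, 177], [65, 151, 186], [60, 148, 181], [61, 148, 182], [59, 146, 179], [57, 146, 178], [61, 147, 182], [56, 146, 179], [55, 143, 178], [59, 148, 180], [63, 142, 173], [48, 125, 155]] [[76, 96, 120], [80, 97, 119], [72, 92, 118], [64, 102, 124], [53, 120, 148], [57, 137, 168], [60, 147, 180], [58, 146, 181], [61, 148, 180], [60, 148, 181], [55, 142, 176], [61, 144, 179], [59, 145, 178], [57, 144, 177], [56, 144, 177], [57, 142, 175], [55, 138, 171], [49, 130, 161], [47, 110, 136], [71, 110, 141], [90, 123, 160], [86, 123, 156]]
```

Emit:
step_arm(linear=[[-0.011,-0.009,0.1],[-0.011,-0.009,0.2],[-0.011,-0.009,0.26],[-0.011,-0.009,0.31],[-0.011,-0.009,0.345],[-0.011,-0.009,0.38],[-0.011,-0.009,0.38]], turn=[0,0,0,0,0,0,0])

```text
time_s: 2.65
ee_pos: [556.9, 172.8, 115.0]
ee_rot: [-179.9, 0.0, 97.3]
force: [-0.2, 0.2, 0.3]
gripper_width: 50.0
gripper_force: 0.0
```

```bash
python3 -c "
from h import *
wrist('w2'); go((556.5,174,116),97)"
```

```text
now 2.7 [557.31 172.81 115.63] [-180.     -0.     97.29] F [-0.15  0.47 -0.59] w 50.1 gf 0.0
linear [ 0.0043 -0.0022 -0.0012] turn 0.0008
```

View pics/w2.png

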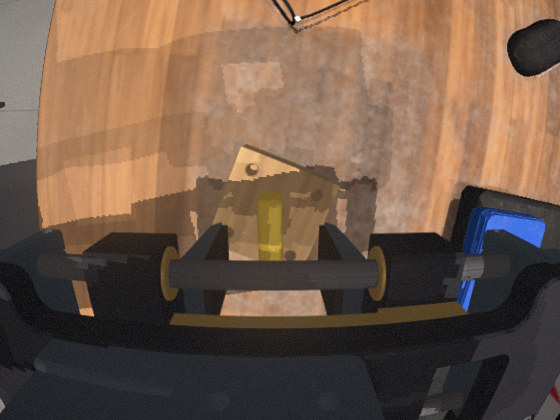

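Run:
```python
from h import *
for n,c in(("w1",(268,)),("w2",(270,))):
    f=np.load(n+'.npy',allow_pickle=True).item(); b=f["color"].astype(int); u=c[0]
    s=(b[:,u-2:u+3,1]-b[:,u-2:u+3,0]).mean(1); g=b[:,u-2:u+3].mean(1).sum(1)
    print(n,[(y,int(s[y]),int(g[y])) for y in list(range(168,202,2))+list(range(228,266,2))])
    for y in (174,176,192,194,196,234,236,238): print(y,wplane(f,(u,y),125)[:2].round(1),end=' ')
    print()
```

```text
w1 [(168, 56, 521), (170, 37, 364), (172, 26, 269), (174, 33, 290), (176, 55, 247), (178, 57, 261), (180, 62, 288), (182, 64, 296), (184, 66, 292), (186, 65, 291), (188, 68, 310), (190, 77, 346), (192, 78, 357), (194, 86, 381), (196, 88, 386), (198, 88, 387), (200, 87, 391), (228, 86, 383), (230, 85, 383), (232, 99, 428), (234, 97, 425), (236, 23, 450), (238, 22, 461), (240, 20, 412), (242, 15, 290), (244, 15, 289), (246, 13, 295), (248, 14, 292), (250, 15, 284), (252, 14, 276), (254, 17, 320), (256, 23, 437), (258, 23, 461), (260, 14, 354), (262, 4, 154), (264, 4, 172)]
174 [550.3 203.6] 176 [550.6 201.8] 192 [552.4 187. ] 194 [552.7 185.1] 196 [552.9 183.2] 234 [557.5 146.5] 236 [557.8 144.5] 238 [558.  142.4] 
w2 [(168, 52, 515), (170, 53, 514), (172, 53, 516), (174, 54, 514), (176, 28, 285), (178, 27, 267), (180, 27, 272), (182, 27, 267), (184, 27, 262), (186, 28, 262), (188, 25, 261), (190, 28, 260), (192, 53, 248), (194, 54, 249), (196, 55, 251), (198, 57, 253), (200, 60, 268), (228, 74, 321), (230, 74, 319), (232, 76, 322), (234, 76, 332), (236, 77, 330), (238, 77, 327), (240, 79, 337), (242, 80, 341), (244, 82, 353), (246, 101, 441), (248, 99, 434), (250, 94, 403), (252, 73, 315), (254, 73, 311), (256, 71, 314), (258, 73, 320), (260, 46, 257), (262, 5, 157), (264, 5, 165)]
174 [549.5 214.4] 176 [549.6 213.2] 192 [550.8 204.2] 194 [550.9 203. ] 196 [551.1 201.9] 234 [553.9 179.3] 236 [554.  178.1] 238 [554.2 176.9]
```

Wrist view: the handle is centred near column 270 against a finger midline of 272, so I shift about 1.5 mm and grip.

Emit:
step_arm(linear=[[0,-0.006,0],[0,-0.006,0]], turn=[0,0])

```text
time_s: 2.95
ee_pos: [555.7, 172.6, 116.2]
ee_rot: [179.9, -0.0, 97.3]
force: [-0.0, 0.0, 0.4]
gripper_width: 50.1
gripper_force: 0.0
```

Emit:
step_arm(linear=[[0,0,0],[0,0,0],[0,0,0],[0,0,0],[0,0,0],[0,0,0],[0,0,0],[0,0,0]], turn=[0,0,0,0,0,0,0,0], fingers=1, force=20)

```text
time_s: 3.95
ee_pos: [555.5, 172.6, 115.7]
ee_rot: [180.0, -0.0, 97.3]
force: [-0.2, -0.4, 0.6]
gripper_width: 0.1
gripper_force: 0.0
```

The fingers shut on nothing, so I look again.

Run:
```python
from h import *
wrist('w3')
s=cams.grab_frame("scene"); np.save("scene3",s,allow_pickle=True); 
f=np.load('w3.npy',allow_pickle=True).item()
a=cv2.resize(f["color"][120:300,160:400],(400,300)); b=cv2.resize(s["color"][120:220,170:290],(360,300),interpolation=cv2.INTER_CUBIC)
cv2.imwrite("pics/z3.png",np.hstack([a,b]))
```

```text
(no output)
```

View pics/z3.png

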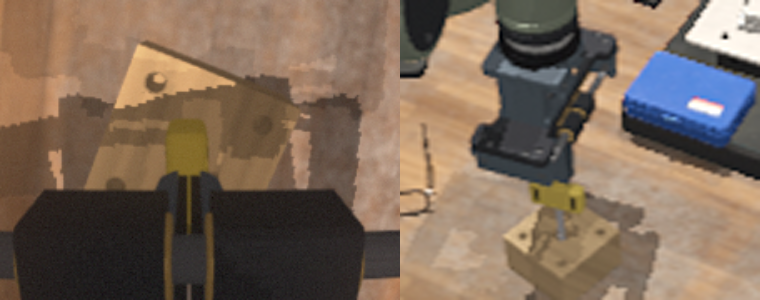

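Run:
```python
from h import *
print(env.tips_ahead); s=env.state(); print(s["ee_pos"],s["gripper_width"])
f=np.load("scene3.npy",allow_pickle=True).item()
t=cams.grab_frame("top"); np.save("top3",t,allow_pickle=True)
def proj(f,p):
    E=np.array(f["extrinsics"]); c=E[:3,:3].T@(np.array(p)-E[:3,3]); return (c[:2]/c[2]*f["fx"]+[f["cx"],f["cy"]]).round(1)
x,y,z=s["ee_pos"]
for n,g in(("s",f),("t",t)): print(n,[proj(g,(x,y,q)) for q in(z-11,z,95,125)])
b=f["color"].astype(int); m=((b[...,1]-b[...,0]>60)&(b[...,2]-b[...,1]<35)); m[:160]=0;m[205:]=0;m[:,:195]=0;m[:,250:]=0
n,l,st,ce=cv2.connectedComponentsWithStats(m.astype(np.uint8)); i=1+np.argmax(st[1:,4]);print(st[i],ce[i])
im=np.hstack([cv2.resize(g["color"][160:220,185:255],(395,338),interpolation=cv2.INTER_CUBIC) for g in(f,t)]); cv2.imwrite("pics/z4.png",im)
g=cv2.cvtColor(np.load('scene.npy',allow_pickle=True).item()["color"],cv2.COLOR_BGR2GRAY)
```

```text
11.0
[555.46753837 172.55250035 115.63150759] 0.6687775736556235
s [array([221.8, 185.3]), array([221.5, 182.8]), array([222.1, 187.5]), array([221.3, 180.7])]
t [array([218.4, 209.1]), array([217.9, 208.6]), array([218.7, 209.6]), array([217.6, 208.2])]
[214 181  17  10  97] [223.37113402 184.91752577]
```

View pics/z4.png

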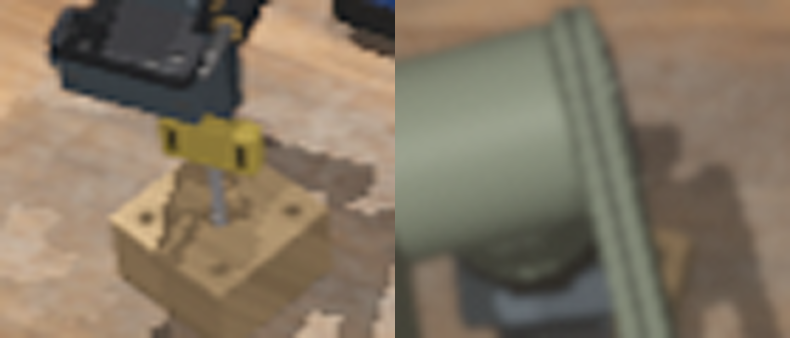

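The picture suggests the closed fingertips are still above the handle top, although the reported TCP says otherwise. I'll feel downward gently with the closed fingers.

Emit:
step_arm(linear=[[0,0,0.004],[0,0,0.008],[0,0,0.012],[0,0,0.016],[0,0,0.016]], turn=[0,0,0,0,0])

```text
time_s: 4.72
ee_pos: [555.4, 172.5, 110.7]
ee_rot: [-180.0, -0.0, 97.3]
force: [-0.4, 0.1, -0.5]
gripper_width: 0.9
gripper_force: 0.0
```

Run:
```python
from h import *
f=np.load('w2.npy',allow_pickle=True).item()
# where image says finger inner tips are: print world/tool coords of candidate tip pixels on handle/tip planes
T=np.array(f["tool_from_camera"])
def proj(p):
    c=np.linalg.inv(T)@np.r_[p,1]; r=np.arctan2(np.hypot(c[0],c[1]),c[2]); u=c[:2]/np.hypot(c[0],c[1])*r*f["fx"]; return (u+[f["cx"],f["cy"]]).round(0)
for z in(11,0,-10,-20,-30,-40,-60): print(z,[proj((x,sy*25.,z)).tolist() for x in(-16,16) for sy in(-1,1)])
print(env.state()["force"],env.state()["ee_pos"])
```

```text
11 [[236.0, 257.0], [311.0, 257.0], [235.0, 210.0], [312.0, 210.0]]
0 [[235.0, 263.0], [313.0, 263.0], [233.0, 215.0], [314.0, 215.0]]
-10 [[233.0, 269.0], [314.0, 269.0], [231.0, 219.0], [317.0, 219.0]]
-20 [[231.0, 276.0], [316.0, 276.0], [228.0, 224.0], [319.0, 224.0]]
-30 [[229.0, 284.0], [319.0, 284.0], [226.0, 229.0], [322.0, 229.0]]
-40 [[226.0, 293.0], [321.0, 293.0], [223.0, 235.0], [324.0, 235.0]]
-60 [[221.0, 312.0], [327.0, 312.0], [216.0, 250.0], [331.0, 250.0]]
[-0.35755061  0.06496534 -0.48502546] [555.3938064  172.54226421 110.69260521]
```

Emit:
step_arm(linear=[[0,0,0.005],[0,0,0.01],[0,0,0.015],[0,0,0.02],[0,0,0.02]], turn=[0,0,0,0,0])

```text
time_s: 5.35
ee_pos: [555.7, 172.6, 105.0]
ee_rot: [180.0, -0.0, 97.3]
force: [-0.5, -0.0, 1.6]
gripper_width: 0.8
gripper_force: 0.5
```

Emit:
step_arm(linear=[[0,0,0.004],[0,0,0.008],[0,0,0.012],[0,0,0.012]], turn=[0,0,0,0])

```text
time_s: 5.85
ee_pos: [558.1, 173.2, 104.9]
ee_rot: [179.6, -0.1, 97.3]
force: [-0.5, -0.9, 15.9]
gripper_width: 0.9
gripper_force: 7.8
```

Contact is felt with the TCP at about 105, so the tips sit roughly 20 mm higher than the reported geometry. I back off, open, go about 20 mm below contact, and grip.

Emit:
step_arm(linear=[[0,0,-0.025],[0,0,-0.03],[0,0,-0.03],[0,0,-0.03],[0,0,-0.03],[0,0,-0.03]], turn=[0,0,0,0,0,0])

```text
time_s: 6.6
ee_pos: [555.4, 172.5, 110.0]
ee_rot: [-180.0, -0.0, 97.3]
force: [-0.4, -0.1, -0.3]
gripper_width: 0.5
gripper_force: 0.0
```

Emit:
step_arm(linear=[[0,0,0],[0,0,0],[0,0,0],[0,0,0],[0,0,0],[0,0,0]], turn=[0,0,0,0,0,0], fingers=-0.1)

```text
time_s: 7.35
ee_pos: [555.5, 172.6, 110.3]
ee_rot: [180.0, -0.0, 97.3]
force: [-0.5, -0.2, 0.7]
gripper_width: 50.1
gripper_force: 0.0
```

Run:
```python
from h import *
wrist('w5'); go((555.5,172.5,85.5),97.3)
f=np.load('w5.npy',allow_pickle=True).item(); b=f["color"].astype(int)
for y in (215,225,235,245,255):
    s=b[y,225:320,1]-b[y,225:320,0]; x=np.nonzero(s>55)[0]+225; print(y,x.min() if len(x) else 0,x.max() if len(x) else 0)
```

```text
now 7.4 [555.47 172.59 110.29] [ 1.800e+02 -1.000e-02  9.729e+01] F [ 0.46 -0.83 -0.07] w 49.9 gf 0.0
linear [-0.0003  0.0001  0.0826] turn -0.0
215 260 283
225 260 283
235 260 284
245 261 284
255 261 284
```

Emit:
step_arm(linear=[[0,0,0.02],[0,0,0.04],[0,0,0.06],[0,0,0.075],[0,0,0.083],[0,0,0.083]], turn=[0,0,0,0,0,0])

```text
time_s: 8.15
ee_pos: [555.4, 172.5, 85.2]
ee_rot: [-180.0, -0.0, 97.3]
force: [0.5, 0.6, -0.3]
gripper_width: 50.2
gripper_force: 0.0
```

Emit:
step_arm(linear=[[0,0,0],[0,0,0],[0,0,0],[0,0,0],[0,0,0],[0,0,0],[0,0,0]], turn=[0,0,0,0,0,0,0], fingers=1, force=20)

```text
time_s: 9.02
ee_pos: [555.5, 172.6, 85.4]
ee_rot: [180.0, -0.0, 97.3]
force: [0.4, 0.7, 1.3]
gripper_width: 15.0
gripper_force: 20.0
```

```bash
python3 -c "
from h import *
go((555.5,172.5,150),97.3)"
```

```text
now 9.025 [555.48 172.59  85.43] [ 1.800e+02 -1.000e-02  9.729e+01] F [0.43 0.69 1.33] w 15.0 gf 20.0
linear [-0.0003  0.     -0.2152] turn -0.0
```

Gripped at 15 mm. Lifting straight up.

Emit:
step_arm(linear=[[0,0,-0.02],[0,0,-0.06],[0,0,-0.1],[0,0,-0.15],[0,0,-0.21],[0,0,-0.27],[0,0,-0.32],[0,0,-0.37],[0,0,-0.37],[0,0,-0.37]], turn=[0,0,0,0,0,0,0,0,0,0])

```text
time_s: 10.28
ee_pos: [555.1, 172.5, 195.9]
ee_rot: [-179.9, 0.0, 97.3]
force: [-0.5, 0.0, -1.1]
gripper_width: 14.8
gripper_force: 20.0
```

Run:
```python
from h import *
import math
p=np.array([573,-170.4]); a=math.radians(12.5); q=p-130*np.array([math.cos(a),math.sin(a)]); print(q)
go((*q,195),102.5)
f=cams.grab_frame("scene"); np.save("scene6",f,allow_pickle=True)
```

```text
[ 446.08151907 -198.53714981]
now 10.275 [555.08 172.46 195.86] [-1.7994e+02  1.0000e-02  9.7300e+01] F [-0.46  0.01 -1.13] w 14.8 gf 20.0
linear [-1.1805 -0.5174  0.0035] turn -0.0145
```

Emit:
step_arm(linear=[[-0.15,-0.065,0],[-0.35,-0.15,0],[-0.55,-0.24,0],[-0.75,-0.33,0],[-0.9,-0.4,0],[-0.98,-0.43,0],[-0.98,-0.43,0],[-0.98,-0.43,0]], turn=[-0.0145,-0.0145,-0.0145,-0.0145,-0.0145,-0.0145,-0.0145,-0.0145])

```text
time_s: 11.32
ee_pos: [464.8, -134.7, 195.9]
ee_rot: [-180.0, -0.1, 102.5]
force: [-0.2, 0.3, -0.7]
gripper_width: 15.1
gripper_force: 20.0
```

Run:
```python
from h import *
go((446,-198.5,195),102.5)
```

```text
now 11.325 [ 464.82 -134.67  195.94] [-1.7998e+02 -7.0000e-02  1.0252e+02] F [-0.15  0.27 -0.68] w 15.1 gf 20.0
linear [-0.1941 -0.1074  0.0029] turn 0.0001
```

Emit:
step_arm(linear=[[-0.1,-0.05,0.05],[-0.194,-0.107,0.11],[-0.194,-0.107,0.11],[-0.194,-0.107,0.11],[-0.194,-0.107,0.11]], turn=[0,0,0,0,0])

```text
time_s: 11.95
ee_pos: [446.9, -198.2, 163.9]
ee_rot: [179.9, 0.0, 102.6]
force: [-0.5, -0.1, -2.1]
gripper_width: 14.8
gripper_force: 20.0
```

Run:
```python
from h import *
go((446,-198.5,150),102.5)
wrist('w7'); f=cams.grab_frame("scene"); np.save("scene7",f,allow_pickle=True)
w=cv2.imread("pics/w7.png"); cv2.imwrite("pics/z7.png",np.hstack([w[:300,80:560][:, :400],cv2.resize(f["color"][160:280,250:410],(400,300),interpolation=cv2.INTER_CUBIC)]))
```

```text
now 11.95 [ 446.92 -198.24  163.85] [1.7993e+02 2.0000e-02 1.0261e+02] F [-0.53 -0.06 -2.07] w 14.8 gf 20.0
linear [-0.0001 -0.0032  0.0462] turn 0.0003
```

View pics/z7.png

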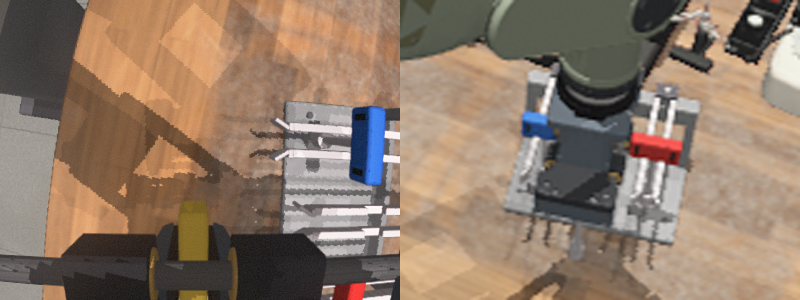

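Wrist view: yellow handle in the grip (crop 193,245), blue neighbour (367,145), and the middle hook's prong mouths near (297,207) and (297,240).

Run:
```python
from h import *
f=np.load('w7.npy',allow_pickle=True).item(); b=f["color"].astype(int)
m=((b[...,0]-b[...,2]>60)).astype(np.uint8); m[:,:400]=0; m[:90]=0;m[250:]=0
n,l,st,ce=cv2.connectedComponentsWithStats(m);i=1+np.argmax(st[1:,4]);print("blue",st[i],ce[i])
ys,xs=np.nonzero(l==i)
for y in(115,130,145,160,175):
    r=xs[ys==y]; print(y,r.min(),r.max(),wplane(f,(r.min(),y),152.5)[:2].round(1),wplane(f,(r.max()+1,y),152.5)[:2].round(1))
print("ends",wplane(f,(450,ys.min()),152.5)[:2].round(1),wplane(f,(450,ys.max()+1),152.5)[:2].round(1))
m=((b[...,1]-b[...,0]>60)&(b[...,2]-b[...,1]<45)).astype(np.uint8);m[:, :235]=0;m[:,310:]=0;m[:190]=0;m[310:]=0
n,l,st,ce=cv2.connectedComponentsWithStats(m);i=1+np.argmax(st[1:,4]);print("yel",st[i])
for y in(208,220,240): 
    r=np.nonzero(l[y]==i)[0]; print(y,r.min(),r.max(),[wplane(f,(u,y),204)[:2].round(1).tolist() for u in(r.min(),r.max()+1)])
print("yel ends",[wplane(f,(272,y),204)[:2].round(1).tolist() for y in(st[i][1],st[i][1]+st[i][3])])
print(f["s"]["ee_pos"])
c=cv2.resize(f["color"][90:290,330:530],(600,600),interpolation=cv2.INTER_CUBIC);cv2.imwrite("pics/z8.png",c)
```

```text
blue [ 430  106   36   79 2171] [449.04191617 144.74850299]
115 446 465 [543.1 -92.2] [559.4 -86.8]
130 433 464 [ 535.7 -105.3] [561.2 -97.3]
145 432 464 [ 537.6 -115.3] [ 564.1 -107.5]
160 433 462 [ 541.2 -124.9] [ 565.5 -118.2]
175 431 461 [ 542.7 -135.2] [ 568.  -128.6]
ends [544.8 -85.1] [ 560.2 -138. ]
yel [ 259  202   29   58 1320]
208 266 271 [[436.7, -169.9], [439.5, -169.3]]
220 259 286 [[434.7, -176.5], [447.9, -173.5]]
240 259 286 [[436.8, -186.4], [450.2, -183.5]]
yel ends [[438.9, -166.4], [445.3, -195.5]]
[ 446.92301671 -198.24383013  163.85249844]
```

View pics/z8.png

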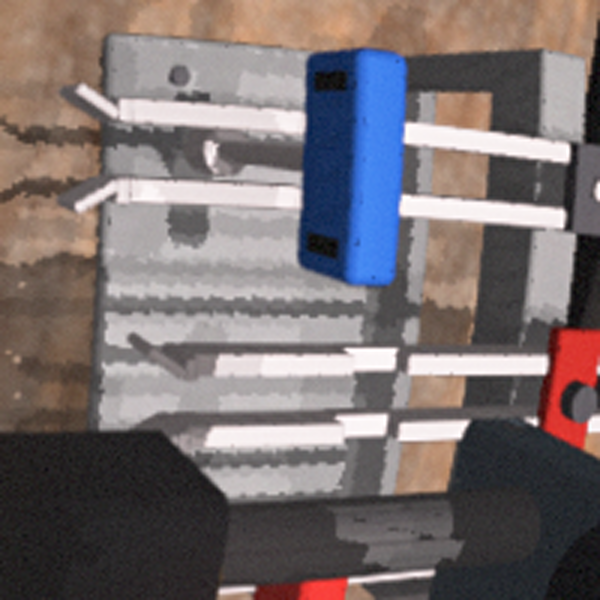

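Run:
```python
from h import *
f=np.load('w7.npy',allow_pickle=True).item()
P=lambda zx,zy,z=130: wplane(f,(330+zx/3,90+zy/3),z)[:2]
a=np.radians(12.5); ex=np.array([np.cos(a),np.sin(a)]); ey=np.array([-ex[1],ex[0]]); o=np.array([573,-170.4])
R=lambda p:(np.array([ex@(p-o),ey@(p-o)])).round(1)
for n,q in dict(bluetop=(270,118),bluebot=(270,196),bl2=(500,144),bl3=(500,209),bliptop=(122,105),blipbot=(122,190),mtop=(320,363),mbot=(320,433),mtop2=(480,363),mbot2=(480,428),mlip=(205,362),mlipb=(205,436),notch0=(345,432),notch1=(398,430)).items(): print(n,P(*q).round(1),R(P(*q)))
# prong transverse profiles
g=f["color"].astype(int).min(2)
for u in (432,440,478,490): print(u,[(y,g[y,u]) for y in range(200,246) ])
```

```text
bluetop [ 536.4 -104.9] [-21.6  71.9]
bluebot [ 541.5 -123.6] [-20.6  52.5]
bl2 [609.3 -89.2] [53.  71.4]
bl3 [ 614.7 -106.3] [54.6 53.5]
bliptop [ 498.  -112.7] [-60.7  72.5]
blipbot [ 503.  -132.3] [-60.1  52.3]
mtop [ 569.2 -161. ] [-1.7 10. ]
mbot [ 576.1 -179.1] [ 1.2 -9.2]
mtop2 [ 623.1 -149.1] [53.5 10. ]
mbot2 [ 631.2 -167. ] [57.5 -9.3]
mlip [ 536.3 -168. ] [-35.3  10.3]
mlipb [ 542.6 -186.6] [-33.2  -9.2]
notch0 [ 584.  -177.3] [ 9.2 -9.1]
notch1 [ 601.4 -173.3] [27.1 -9. ]
432 [(200, np.int64(173)), (201, np.int64(175)), (202, np.int64(177)), (203, np.int64(174)), (204, np.int64(135)), (205, np.int64(94)), (206, np.int64(91)), (207, np.int64(111)), (208, np.int64(207)), (209, np.int64(241)), (210, np.int64(240)), (211, np.int64(239)), (212, np.int64(239)), (213, np.int64(241)), (214, np.int64(231)), (215, np.int64(180)), (216, np.int64(146)), (217, np.int64(147)), (218, np.int64(151)), (219, np.int64(147)), (220, np.int64(155)), (221, np.int64(173)), (222, np.int64(175)), (223, np.int64(174)), (224, np.int64(178)), (225, np.int64(176)), (226, np.int64(149)), (227, np.int64
[... 2694 characters left out ...]
40)), (213, np.int64(242)), (214, np.int64(234)), (215, np.int64(93)), (216, np.int64(51)), (217, np.int64(59)), (218, np.int64(52)), (219, np.int64(55)), (220, np.int64(58)), (221, np.int64(58)), (222, np.int64(58)), (223, np.int64(61)), (224, np.int64(52)), (225, np.int64(70)), (226, np.int64(85)), (227, np.int64(89)), (228, np.int64(90)), (229, np.int64(71)), (230, np.int64(49)), (231, np.int64(46)), (232, np.int64(42)), (233, np.int64(36)), (234, np.int64(39)), (235, np.int64(42)), (236, np.int64(42)), (237, np.int64(36)), (238, np.int64(39)), (239, np.int64(35)), (240, np.int64(42)), (241, np.int64(39)), (242, np.int64(37)), (243, np.int64(37)), (244, np.int64(41)), (245, np.int64(31))]
```

```bash
cat >> h.py <<'E'
A=np.radians(12.5); EX=np.array([np.cos(A),np.sin(A)]); EY=np.array([-EX[1],EX[0]]); O=np.array([573,-170.4])
def rk(x,y,z): return (*(O+x*EX+y*EY),z)
def rnow(): s=env.state(); p=s["ee_pos"]; print("rack",(EX@(p[:2]-O)).round(2),(EY@(p[:2]-O)).round(2),p[2].round(2),"Frack",(EX@s["force"][:2]).round(2),(EY@s["force"][:2]).round(2))
E
python3 -c "
from h import *
rnow(); go(rk(-115,1.2,133),102.5)"
```

```text
rack -129.36 -0.12 163.83 Frack 0.72 -0.83
now 12.05 [ 446.73 -198.51  163.83] [1.7994e+02 2.0000e-02 1.0259e+02] F [ 0.88 -0.65 -2.27] w 15.0 gf 20.0
linear [0.0044 0.0478 0.1028] turn 0.0002
```

Emit:
step_arm(linear=[[0.004,0.02,0.05],[0.004,0.048,0.1],[0.004,0.048,0.103],[0.004,0.048,0.103],[0.004,0.048,0.103]], turn=[0,0,0,0,0])

```text
time_s: 12.68
ee_pos: [460.1, -195.1, 132.7]
ee_rot: [180.0, 0.0, 102.5]
force: [0.3, -0.9, -2.2]
gripper_width: 14.8
gripper_force: 20.0
```

```bash
python3 -c "
from h import *
rnow(); go(rk(-50,1.2,133),102.5)"
```

```text
rack -115.6 0.33 132.71 Frack 0.1 -0.93
now 12.675 [ 460.07 -195.1   132.71] [1.7997e+02 2.0000e-02 1.0250e+02] F [ 0.3  -0.88 -2.18] w 14.8 gf 20.0
linear [ 0.0029  0.2187 -0.0008] turn 0.0
```

Emit:
step_arm(linear=[[0.003,0.04,0],[0.003,0.1,0],[0.003,0.15,0],[0.003,0.19,0],[0.003,0.218,0],[0.003,0.218,0],[0.003,0.218,0]], turn=[0,0,0,0,0,0,0])

```text
time_s: 13.55
ee_pos: [523.1, -179.8, 132.3]
ee_rot: [-180.0, -0.0, 102.5]
force: [0.1, 0.3, -1.5]
gripper_width: 14.7
gripper_force: 20.0
```

Run:
```python
from h import *
rnow(); go(rk(-5,1.2,133),102.5)
wrist("w9"); f=cams.grab_frame("scene"); np.save("scene9",f,allow_pickle=True)
w=cv2.imread("pics/w9.png"); cv2.imwrite("pics/z9.png",np.hstack([cv2.resize(w[80:300,200:420],(400,400),interpolation=cv2.INTER_CUBIC),cv2.resize(f["color"][180:270,280:370],(400,400),interpolation=cv2.INTER_CUBIC)]))
```

```text
rack -50.76 1.59 132.3 Frack 0.16 0.24
now 13.55 [ 523.1  -179.84  132.3 ] [-1.7996e+02 -2.0000e-02  1.0251e+02] F [ 0.11  0.27 -1.5 ] w 14.7 gf 20.0
linear [-0.0013  0.1525 -0.0024] turn 0.0
```

View pics/z9.png

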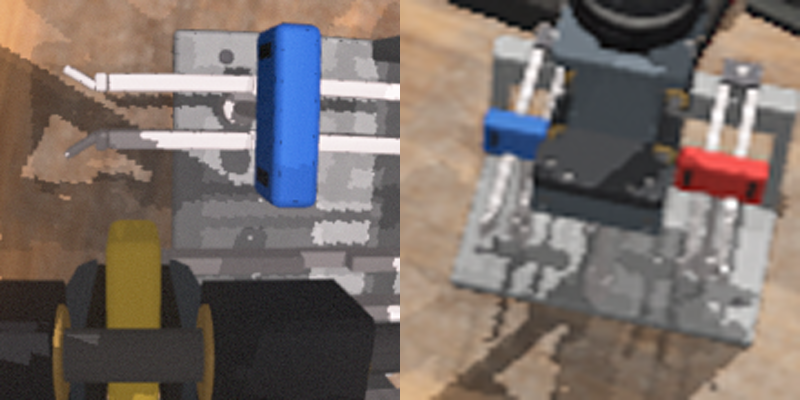

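Wrist view: the yellow handle is parallel to the blue one, with the yellow +y end at (133,222) and the blue -y end at (290,206).

Run:
```python
from h import *
f=np.load('w9.npy',allow_pickle=True).item(); b=f["color"].astype(int)
P=lambda u,v,z:(lambda p:(round(float(EX@(p-O)),1),round(float(EY@(p-O)),1)))(wplane(f,(u,v),z)[:2])
v0=200+133*.55; u=int(v0)
print([(y,b[y,u].tolist()) for y in range(196,214)])
c=360; print([(y,b[y,c].tolist()) for y in range(186,200)])
for y in(200,201,202,203,206,208): print("yel",y,P(u,y,142),P(u,y,172))
for y in(192,193,194): print("blue",y,P(c,y,152.5))
for y in(93,94): print("blue far",y,P(c,y,152.5),P(c,y,122.5))
```

```text
[(196, [72, 83, 98]), (197, [71, 78, 95]), (198, [70, 83, 98]), (199, [72, 81, 98]), (200, [66, 85, 101]), (201, [51, 97, 120]), (202, [41, 98, 122]), (203, [42, 96, 121]), (204, [38, 96, 118]), (205, [42, 97, 120]), (206, [39, 96, 116]), (207, [40, 95, 119]), (208, [43, 97, 119]), (209, [44, 98, 120]), (210, [41, 98, 121]), (211, [46, 100, 123]), (212, [47, 103, 126]), (213, [44, 104, 126])]
[(186, [213, 111, 60]), (187, [213, 111, 60]), (188, [210, 111, 59]), (189, [215, 110, 61]), (190, [203, 105, 56]), (191, [195, 99, 53]), (192, [183, 93, 50]), (193, [157, 84, 52]), (194, [124, 101, 98]), (195, [123, 123, 127]), (196, [127, 125, 128]), (197, [124, 122, 128]), (198, [121, 122, 127]), (199, [118, 116, 118])]
yel 200 (-51.2, 28.8) (-51.1, 35.3)
yel 201 (-51.2, 28.3) (-51.1, 34.8)
yel 202 (-51.2, 27.7) (-51.1, 34.3)
yel 203 (-51.2, 27.1) (-51.1, 33.8)
yel 206 (-51.2, 25.3) (-51.1, 32.3)
yel 208 (-51.2, 24.1) (-51.1, 31.3)
blue 192 (-3.5, 35.7)
blue 193 (-3.4, 35.1)
blue 194 (-3.4, 34.6)
blue far 93 (-5.0, 89.5) (3.1, 93.3)
blue far 94 (-5.0, 88.9) (3.1, 92.7)
```

Emit:
step_arm(linear=[[0,0.02,0],[0,0.04,0],[0,0.055,0],[0,0.07,0],[0,0.07,0]], turn=[0,0,0,0,0])

```text
time_s: 14.28
ee_pos: [544.4, -175.2, 132.3]
ee_rot: [-180.0, -0.0, 102.5]
force: [-0.3, 0.4, -0.8]
gripper_width: 14.9
gripper_force: 20.0
```

Emit:
step_arm(linear=[[0,0.015,0],[0,0.03,0],[0,0.05,0],[0,0.065,0],[0,0.08,0],[0,0.08,0],[0,0.08,0]], turn=[0,0,0,0,0,0,0])

```text
time_s: 15.15
ee_pos: [567.3, -170.1, 132.4]
ee_rot: [-180.0, -0.0, 102.5]
force: [0.3, -0.8, -1.3]
gripper_width: 14.9
gripper_force: 20.0
```

```bash
python3 -c "
from h import *
rnow(); go(rk(-5,1.5,121),102.5)"
```

```text
rack -5.45 1.56 132.37 Frack 0.08 -0.79
now 15.15 [ 567.34 -170.06  132.37] [-1.7999e+02 -1.0000e-02  1.0252e+02] F [ 0.25 -0.76 -1.26] w 14.9 gf 20.0
linear [-0.0002  0.0015  0.0379] turn 0.0
```

Emit:
step_arm(linear=[[0,0,0.012],[0,0,0.024],[0,0,0.03],[0,0,0.034],[0,0,0.034]], turn=[0,0,0,0,0])

```text
time_s: 15.78
ee_pos: [567.5, -170.1, 122.2]
ee_rot: [-180.0, -0.0, 102.5]
force: [-0.2, 0.9, -1.7]
gripper_width: 15.0
gripper_force: 20.0
```

Emit:
step_arm(linear=[[0,0,0.003],[0,0,0.006],[0,0,0.006]], turn=[0,0,0])

```text
time_s: 16.15
ee_pos: [567.5, -170.1, 120.4]
ee_rot: [-180.0, -0.0, 102.5]
force: [-0.8, 0.2, -1.2]
gripper_width: 15.1
gripper_force: 20.0
```

Emit:
step_arm(linear=[[0,0,0.003],[0,0,0.003]], turn=[0,0])

```text
time_s: 16.4
ee_pos: [567.6, -170.1, 119.7]
ee_rot: [180.0, 0.0, 102.5]
force: [-0.2, 0.5, -0.0]
gripper_width: 15.0
gripper_force: 20.0
```

Emit:
step_arm(linear=[[0,0,0.003],[0,0,0.004],[0,0,0.004]], turn=[0,0,0])

```text
time_s: 16.77
ee_pos: [567.6, -170.1, 118.6]
ee_rot: [180.0, 0.0, 102.5]
force: [-0.3, 0.9, 1.0]
gripper_width: 14.6
gripper_force: 20.0
```

Emit:
step_arm(linear=[[0,0.004,0.001],[0,0.009,0.001],[0,0.014,0.001],[0,0.02,0.001],[0,0.026,0.001],[0,0.026,0.001]], turn=[0,0,0,0,0,0])

```text
time_s: 17.52
ee_pos: [575.5, -168.4, 118.1]
ee_rot: [180.0, 0.0, 102.5]
force: [-1.1, 0.4, 3.1]
gripper_width: 14.9
gripper_force: 20.0
```

```bash
python3 -c "
from h import *
rnow(); go(rk(20,1.5,118.5),102.5)"
```

```text
rack 2.89 1.4 118.13 Frack -1.0 0.62
now 17.525 [ 575.52 -168.41  118.13] [1.7996e+02 1.0000e-02 1.0251e+02] F [-1.11  0.39  3.08] w 14.9 gf 20.0
linear [ 0.0003  0.057  -0.0012] turn 0.0
```

Emit:
step_arm(linear=[[0,0.005,0],[0,0.01,0],[0,0.015,0],[0,0.02,0],[0,0.025,0],[0,0.025,0]], turn=[0,0,0,0,0,0])

```text
time_s: 18.27
ee_pos: [582.7, -166.7, 118.1]
ee_rot: [180.0, -0.0, 102.5]
force: [-1.4, -0.5, 3.3]
gripper_width: 14.9
gripper_force: 20.0
```

Emit:
step_arm(linear=[[0,0.004,0],[0,0.008,0],[0,0.012,0],[0,0.016,0],[0,0.016,0]], turn=[0,0,0,0,0])

```text
time_s: 18.9
ee_pos: [587.4, -165.7, 118.0]
ee_rot: [180.0, -0.0, 102.5]
force: [-1.1, -0.2, 3.8]
gripper_width: 14.8
gripper_force: 20.0
```

Emit:
step_arm(linear=[[0,0.004,0],[0,0.008,0],[0,0.008,0]], turn=[0,0,0])

```text
time_s: 19.27
ee_pos: [589.7, -164.9, 117.3]
ee_rot: [180.0, -0.0, 102.5]
force: [-0.5, 0.9, -0.4]
gripper_width: 15.1
gripper_force: 20.0
```

Emit:
step_arm(linear=[[0,0.004,0],[0,0.007,0],[0,0.007,0]], turn=[0,0,0])

```text
time_s: 19.65
ee_pos: [591.6, -164.7, 117.8]
ee_rot: [-180.0, -0.0, 102.5]
force: [-0.4, -0.4, -2.1]
gripper_width: 14.9
gripper_force: 20.0
```

The load vanished at rack x of about 17–19 mm, so the handle is over the saddle. Lowering gently.

Emit:
step_arm(linear=[[0,0,0.004],[0,0,0.008],[0,0,0.011],[0,0,0.011]], turn=[0,0,0,0])

```text
time_s: 20.15
ee_pos: [591.5, -164.8, 114.7]
ee_rot: [-180.0, -0.0, 102.5]
force: [0.6, -0.8, -1.7]
gripper_width: 15.0
gripper_force: 20.0
```

Emit:
step_arm(linear=[[0,0,0.003],[0,0,0.006],[0,0,0.006]], turn=[0,0,0])

```text
time_s: 20.52
ee_pos: [591.6, -164.8, 113.1]
ee_rot: [180.0, 0.0, 102.5]
force: [-0.6, -0.4, -0.1]
gripper_width: 14.7
gripper_force: 20.0
```

```bash
python3 -c "
from h import *
rnow()"
```

```text
rack 19.37 1.44 113.12 Frack -0.66 -0.31
```

Emit:
step_arm(linear=[[0,0,0.002],[0,0,0.003],[0,0,0.003]], turn=[0,0,0])

```text
time_s: 20.9
ee_pos: [591.7, -164.8, 112.4]
ee_rot: [180.0, 0.0, 102.5]
force: [-0.8, 0.5, 1.5]
gripper_width: 14.9
gripper_force: 20.0
```

Emit:
step_arm(linear=[[0,0,0],[0,0,0],[0,0,0],[0,0,0],[0,0,0]], turn=[0,0,0,0,0], fingers=0.25)

```text
time_s: 21.52
ee_pos: [591.5, -164.8, 112.0]
ee_rot: [180.0, -0.0, 102.5]
force: [-0.6, -0.5, 1.0]
gripper_width: 34.1
gripper_force: 0.0
```

Released; raising straight up and checking.

Emit:
step_arm(linear=[[0,0,-0.01],[0,0,-0.03],[0,0,-0.06],[0,0,-0.12],[0,0,-0.2],[0,0,-0.3],[0,0,-0.4],[0,0,-0.5],[0,0,-0.5],[0,0,-0.5]], turn=[0,0,0,0,0,0,0,0,0,0])

```text
time_s: 22.78
ee_pos: [591.0, -164.6, 261.3]
ee_rot: [-179.9, -0.0, 102.5]
force: [-0.2, -0.3, -0.9]
gripper_width: 34.4
gripper_force: 0.0
```

Run:
```python
from h import *
rnow(); wrist("w10"); f=np.load("w10.npy",allow_pickle=True).item(); s=cams.grab_frame("scene"); b=f["color"].astype(int)
P=lambda u,v,z:(lambda p:(round(float(EX@(p-O)),1),round(float(EY@(p-O)),1)))(wplane(f,(u,v),z)[:2])
for n,m in dict(y=(b[...,1]-b[...,0]>60)&(b[...,2]-b[...,1]<45),b=b[...,0]-b[...,2]>80,r=b[...,2]-b[...,1]>90).items():
    nn,l,st,ce=cv2.connectedComponentsWithStats(m.astype(np.uint8))
    for i in 1+np.argsort(-st[1:,4])[:2]: print(n,st[i],P(*ce[i],152.5))
cv2.imwrite("pics/z10.png",np.hstack([cv2.resize(f["color"][100:320,160:420],(400,338)),cv2.resize(s["color"][170:260,280:380],(376,338),interpolation=cv2.INTER_CUBIC)]))
```

```text
rack 18.81 1.75 261.32 Frack -0.31 -0.25
y [266 172  16  58 795] (18.6, 2.6)
y [191 269   3   3   5] (-65.2, -69.6)
b [ 429    0   60   56 2265] (216.3, 194.7)
b [243 108  16  36 519] (-2.0, 74.5)
r [335 179  19  40 487] (85.9, 3.8)
r [245 238  15  22 296] (-2.3, -45.3)
```

View pics/z10.png

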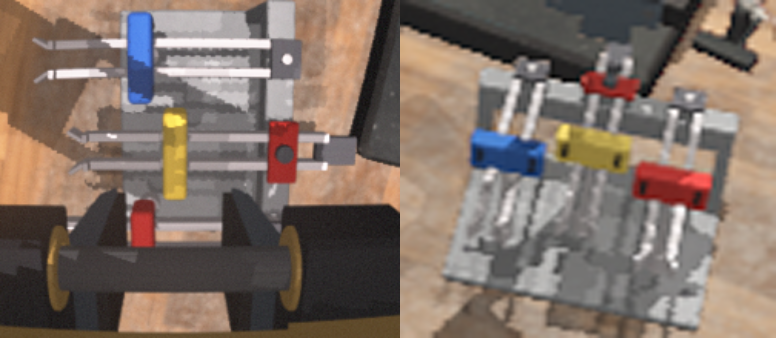

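The yellow handle hangs at (175,155) between blue (140,58) and red (143,222), parallel and level with them. The robot is clear of everything.

```bash
python3 -c "
from h import *
print(env.job_done())"
```

```text
the job is handed in; nothing more can be done
None
```

The yellow driver now hangs on the middle hook, set down in the saddle about 19 mm behind the row line. It is released and parallel to red and blue, which did not visibly move. I handed the job in shortly after 22.8 s on the robot clock; no verdict came back.

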